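Slide the specimen carrier under the microscope's stage clips

ROBOT

A 6-joint arm with a two-finger parallel gripper is mounted at the origin on the work surface. World frame = base frame: x ahead of the robot, y to its left, z up, the work surface at z = 0. Lengths are in m, angles in rad, forces in N, time in s.
With the tool pointing down it reaches from about 0.3 to 0.775 m from the base axis. Payload 14.6 kg.
Tool frame: the origin (TCP) lies at the centre of the arm's flange, where the gripper is bolted on; the fingertips stand 199 mm ahead of it and the grasp point (between the pads) lies 180 mm ahead of it; z points along the fingers, y is the line along which they close (so a half turn about z gives the same grasp; the last joint's range is limited). The gripper opens to 94 mm and grips with 3 to 60 N. Pads are 16 mm wide; open, the fingers measure 119 mm over their backs; the gripper's body (75 mm by 177 mm) begins 78 mm behind the grasp point.
Start: joints at [-1.4, 0.3, 1.521, -0, 1.321, -0.067], TCP at [0.13, -0.535, 0.405] pointing down, gripper open.
Joint ranges: [-3.03, 3.03], [-0.79, 2.21], [0.23, 2.52], [-1.04, 4.18], [0, 3.07], [-2.55, 2.55]. Speed limits (rad/s): [2.22, 2.22, 2.57, 3.14, 3.14, 3.14].

INTERFACE

Orientations are given as [roll, pitch, yaw] about the fixed x, y, z axes, in that order (R = Rz(yaw) Ry(pitch) Rx(roll)).
In Python, from station import ctrl gives the robot as it stands. The module is installed in compiled form; this text tells all that it offers.
- The arm moves only by the tool servo_tool, never from a script. Its argument "motion" is a list of rows, each a list of 5 numbers: the closure, from 0 (fully open) to 1 (shut), then the shift along the world's x, y, z in cm, then the turn about the world's z in degrees. A call has 1 to 20 rows; each row is the pose to reach, as a shift and turn from the pose commanded when the call began; what a row does not reach only later rows make up. A row lasts 1/8 s, in which the tool goes at most 62.5 mm and 10.7 degrees, less where a joint would pass 70% of its speed; a pose out of reach is approached as far as the arm can. A call with a gripper value outside its range is refused whole. The fingers move at their own pace and stop on an object; "squeeze" is the grip in N (left out, the last holds). Time passes only in rows, so rows that repeat a pose let the fingers close. It gives the time, the measured TCP pose, the force, the opening and the grip force at its end, in the units of the state.
- ctrl.get_obs(): the state, without advancing time (a new reading comes with each control period).
- ctrl.camera(name): name is "scene" or "top"; returns a dict with "image" (420x560x3 uint8, red, green, blue), "fx", "fy", "cx", "cy" (pixels), "camera_from_world" (4x4, takes a point from world to camera coordinates). Camera axes: x right, y up, looking along -z (the intrinsics and any distortion apply to the point x, -y, -z); pixel columns grow to the right and rows downward; lengths in m; the calibration is good to about 2 mm. A picture is of the moment at which its call begins. There is no depth.
- ctrl.hand_in(): hands the job in; it is judged then, once.
The state is a dict: "time_s": time; "qpos": joint angles; "joint_vel": joint speeds; "tau": joint torques, N m; "ee_pos": TCP position; "eef_rot": TCP orientation; "force": force on the tool from outside, world axes, zero at the start; "moment": the same for the moment, N m; "grip_width": finger opening in m; "grip_force": force on a finger pad.
Only numpy, scipy, OpenCV 4.12 (cv2) and the standard library are available. Lean on these libraries where they do the work, as an engineer would, in place of code of your own. Each camera call takes 0.05 s, during which the arm holds its last target. There are 200 camera calls.

TASK

Load the blue specimen carrier into the stereo microscope: put your fingertips on its black rubber pad, press it down hard on the stage plate and, pressing all the while, slide it nose first between the guide strips and under both spring clips until it is fully home, flat and square against the stop bar. Do not pick the carrier up, keep off the round specimen window, leave everything else where it is, and take your fingers away at the end.

Things in the scene. Friction and masses are not known exactly. Their poses are not given: they have to be found in the camera images.
- microscope: Stereo microscope on a pillar stand, fixed. White base 370 x 260 mm, its top 32 mm above the bench; origin at the centre of the base's underside, x points from the base's open front to the pillar at its rear (pillar axis at x = +145 mm, 32 mm thick, rising to 0.37 m). The white optical head with its blue camera is swung away behind the pillar, underside 135 mm above the bench, and is not over the stage.
- stage_plate: Pale smooth plate on the base, 240 mm along x, 150 mm along y, 4 mm thick, fixed; its top is 34 mm above the bench. Origin at the centre of its underside, axes as the microscope's. The carrier slides on it (friction about 0.2).
- guides: Two fixed aluminium guide strips on the stage plate, 8 mm wide, 5 mm high, 105 mm apart inside (the carrier has 2.5 mm room on each side), running from the stop bar 60 mm towards the front; for another 22 mm they splay outwards by 10 mm each, as a mouth. Origin and axes as the stop point
- stop (a point): Middle of the lower front edge of the dark stop bar (130 mm wide along y, 18 mm along x, 16 mm high, fixed on the stage plate), at the plate's top. x points the way the carrier goes in (towards the pillar), z up. Home: the carrier's nose edge lies on this face.
- clip_left (a joint): Left steel stage clip (leaf spring, 9 mm wide, centre at y = +35 mm from the stop point), screwed on the stop bar and reaching 40 mm from the bar's face towards the front, then an up-turned lip of 14 mm, so the lip ends 54 mm from the bar's face. Angle in rad: 0 at rest, when the bend's underside is 4 mm above the plate and the lip's edge about 11 mm; about 0.1 when it rests on the carrier. It presses with about 2 N at rest height and 3 N on the carrier.
- clip_right (a joint): The same clip on the right, at y = -35 mm.
- carrier: Loose blue aluminium specimen carrier, a flat plate 96 mm along its x, 100 mm along its y, 8 mm thick, about 0.2 kg. Origin at the centre of its underside, x points to its nose, z up. It starts on the stage plate in front of the guide strips, nose towards them but a little askew and off to one side. Together the two clips resist its entry with about 7 N, so a press of about 15 to 20 N on the pad is needed to carry it through; a light press slips.
- nose (a point): Middle of the lower edge of the carrier's nose, 48 mm ahead of its origin.
- pad (a point): Centre of the top of the black ribbed rubber pad on the tail of the carrier (26 mm along x, 96 mm along y, top 9 mm above the stage plate, high friction about 1.0); 34 mm behind the carrier's origin.
- window: Round amber specimen window, 32 mm across and 1 mm proud of the carrier's top, 12 mm ahead of the carrier's origin. Origin on the carrier's top face. Must not be touched.
- vial: Small amber jar with white cap, 24 mm across, 45 mm high, standing on the microscope's base on the left of the stage plate. Origin: centre of the underside. Leave alone.
- dust_cap: Black eyepiece cap, 38 mm across, 16 mm high, on the base on the right of the stage plate. Origin: centre of the underside. Leave alone.
- petri_dish: Glass dish, 60 mm across, 17 mm high, on the bench. Origin: centre of the underside. Leave alone.
- slide_box: Green slide box, 97 x 87 x 34 mm, on the bench. Origin: centre of the underside. Leave alone.
- tweezers: Steel tweezers, 130 mm long along x, 9 mm high, on the bench. Leave alone.
- lens_brush: Flat cleaning brush with a wooden handle, 150 mm long along x, on the bench. Leave alone.
- mouse: Black computer mouse, 105 x 60 x 35 mm, on a blue mat. Leave alone.
Things that resemble listed ones, but are neither listed nor needed, are in the scene too. There is more than one size of the carrier; the one meant has the size given above.

How it is judged:
On the way, in this order (a step that is already met when the one before it is completed fails the run):
1. the carrier, pressed hard on the stage plate by the fingers (over 15 N on the plate), goes in under both clips, which ride up on it (contact force between the fingers and carrier above 5 N and contact force between carrier and stage_plate above 15 N and value of joint each of clip_left, clip_right above 0.05 rad and x of nose in the frame of stop between -0.046 and -0.022 m), for 0.04 s.
2. it is still pressed down by the fingers (over 12 N on the plate) when nearly home (contact force between the fingers and carrier above 5 N and contact force between carrier and stage_plate above 12 N and value of joint each of clip_left, clip_right above 0.05 rad and x of nose in the frame of stop between -0.02 and -0.004 m), for 0.04 s.
At the end, for the whole second after the job is handed in: The carrier lies flat on the stage plate at rest, its nose within 3 mm of the stop bar, within 6 mm of the middle between the guides and square to the bar within 0.05 rad, with both clips resting on it; every other thing is within 20 mm of where it was (x of nose in the frame of stop above -0.003 m and y of nose in the frame of stop between -0.006 and 0.006 m and z of nose in the frame of stop below 0.002 m and angle between the x axis of carrier and the x axis of stop, either way round below 0.05 rad and angle between carrier's own z axis and vertical below 0.03 rad and value of joint clip_left between 0.05 and 0.16 rad and value of joint clip_right between 0.05 and 0.16 rad and linear speed of carrier below 0.01 m/s and distance of each of vial, dust_cap, petri_dish, slide_box, tweezers, lens_brush, mouse from where it was at the start of the episode below 0.02 m); the robot touches nothing.
It fails at once if the carrier is lifted off the stage plate or tipped (z of carrier in the frame of stop above 0.006 m or angle between carrier's own z axis and vertical above 0.2 rad).
It fails at once if the fingers touch the specimen window (contact force between the fingers and window above 1 N).
It fails at once if a bystander is moved by more than 20 mm (distance of any of vial, dust_cap, petri_dish, slide_box, tweezers, lens_brush, mouse from where it was at the start of the episode above 0.02 m).
It also fails if it takes over 51 s, if anything falls off the work surface, if the arm or the gripper's body presses on something with over 40 N, if the wrist force passes 120 N, or if a joint passes its speed limit or range.

## Working session

There is one attempt and no reset: what is moved stays moved. The work goes in short steps, Python scripts to look and compute and a tool call to move; the robot and the scene stay as the last step left them, time stands still between calls to the robot, and variables do not carry over. Pictures are saved under pics/ and viewed, at most 10 in all, crops included, and the job is handed in when it is done.

Besides the shell and the picture viewer there is one more tool, called by a JSON object that holds its "fn" and its "kwargs", one argument or row to a line. servo_tool: Moves the arm, as the interface text tells. Its arguments: {"type":"object","properties":{"motion":{"type":"array","items":{"type":"array","items":{"type":"number"}}},"squeeze":{"type":"number"}},"required":["motion"]}

```bash
mkdir -p pics; cat > h.py <<'E'
import numpy as np, cv2
from station import ctrl
def snap(n,f):
    c=ctrl.camera(n); cv2.imwrite('pics/'+f+'.png',c['image'][:,:,::-1]); 
    np.savez('pics/'+f,**c); return c
def ray(c,u,v,z):
    M=np.linalg.inv(c['camera_from_world']); d=M[:3,:3]@np.array([(u-c['cx'])/c['fx'],-(v-c['cy'])/c['fy'],-1]); o=M[:3,3]
    return o+d*(z-o[2])/d[2]
def proj(c,p):
    q=c['camera_from_world']@np.append(p,1); return np.array([c['cx']+c['fx']*q[0]/-q[2], c['cy']-c['fy']*q[1]/-q[2]])
E
python3 - <<'E'
from h import *
for n in('scene','top'):
    c=snap(n,n); print(n,c['fx'],c['cx'],c['cy'],np.linalg.inv(c['camera_from_world'])[:3].round(3).tolist(),[k for k in c])
print(ctrl.get_obs())
E
```

```text
scene 385.59614916187905 284.53552570175896 211.48183230024546 [[0.028, -0.612, 0.791, 1.25], [1.0, 0.025, -0.016, 0.055], [-0.01, 0.791, 0.612, 0.635]] ['image', 'fx', 'fy', 'cx', 'cy', 'camera_from_world']
top 383.2954552581489 279.7349117355052 207.4567323742976 [[-0.02, 0.994, -0.112, 0.403], [-1.0, -0.021, -0.009, 0.055], [-0.011, 0.112, 0.994, 1.103]] ['image', 'fx', 'fy', 'cx', 'cy', 'camera_from_world']
{'time_s': 0.1, 'qpos': array([-1.39959879e+00,  3.00410334e-01,  1.52151638e+00, -7.15782010e-06,
        1.32071307e+00, -6.65834543e-02]), 'joint_vel': array([ 0.00058293, -0.00158609, -0.0011348 ,  0.00012155,  0.00157965,
        0.00135592]), 'tau': array([ 1.10610115e-03, -5.32646334e+01, -3.53282797e+01,  7.09521957e-02,
        2.35550426e-02, -3.87940679e-05]), 'ee_pos': array([ 0.12955097, -0.53449331,  0.40414693]), 'eef_rot': array([-3.14054739e+00, -6.27518916e-05,  2.37782734e-01]), 'force': array([-0.44183767, -0.53684285,  0.41052859]), 'moment': array([-0.01650695,  0.02944921, -0.01079716]), 'grip_force': 0.0, 'grip_width': 0.09402973063602964}
```

View pics/top.png

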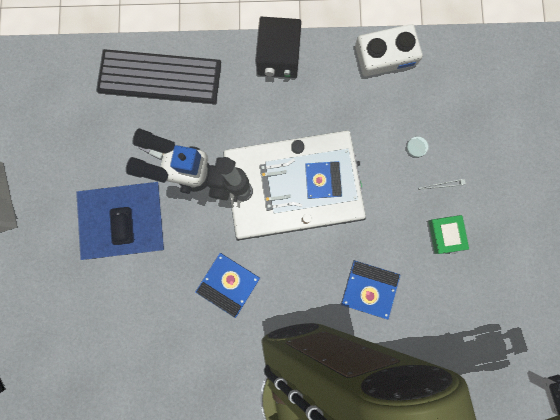

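View pics/scene.png

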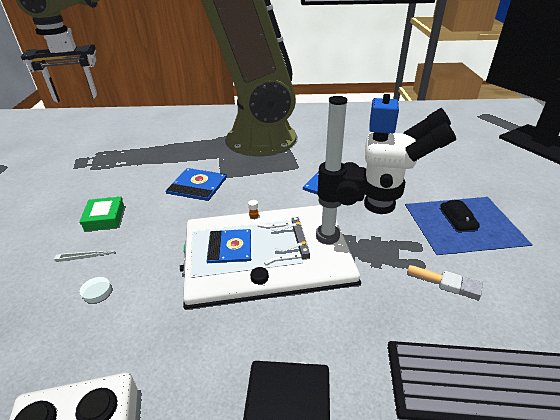

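Top view: three carrier lookalikes, on the stage at (322,180) and on the bench at (229,283) and (371,290). The one on the stage plate, in front of the clips (about 270,185), nose to the left, fits the description. Next I check its size and view a close crop.

```bash
python3 - <<'E'
from h import *
c=dict(np.load('pics/top.npz')); im=c['image']; 
cr=cv2.resize(im[125:245,220:370],None,fx=5,fy=5,interpolation=cv2.INTER_CUBIC)
cv2.imwrite('pics/crop.png',cr[:,:,::-1])
hsv=cv2.cvtColor(im,cv2.COLOR_RGB2HSV)
blue=cv2.inRange(hsv,(105,120,60),(125,255,255))
for (x0,y0,x1,y1) in ((295,150,350,210),(195,250,262,318),(340,258,402,320)):
    m=np.zeros_like(blue); m[y0:y1,x0:x1]=blue[y0:y1,x0:x1]|cv2.inRange(hsv,(0,0,0),(179,255,75))[y0:y1,x0:x1]
    z=0.042 if x0==295 else 0.008
    P=np.argwhere(m>0); W=np.array([ray(c,u,v,z)[:2] for v,u in P],np.float32)
    r=cv2.minAreaRect(W); print(r); print(cv2.boxPoints(r).round(4).tolist())
    mb=np.argwhere((blue>0)&(m>0)); Wb=np.array([ray(c,u,v,z)[:2] for v,u in mb],np.float32); print(' blue only',cv2.minAreaRect(Wb))
E
```

```text
((0.6188371181488037, -0.04176224023103714), (0.15346933901309967, 0.083986297249794), 14.044434547424316)
[[0.5342000126838684, -0.019600000232458115], [0.5546000003814697, -0.10109999775886536], [0.703499972820282, -0.06390000134706497], [0.6830999851226807, 0.01759999990463257]]
 blue only ((0.5996508002281189, -0.05083823949098587), (0.09879379719495773, 0.07565777748823166), 2.602736711502075)
((0.3118918836116791, 0.2160578817129135), (0.13430874049663544, 0.12816403806209564), 57.08395004272461)
[[0.2215999960899353, 0.19449999928474426], [0.32919999957084656, 0.12489999830722809], [0.40220001339912415, 0.23759999871253967], [0.2946000099182129, 0.30730000138282776]]
 blue only ((0.3118918836116791, 0.2160578817129135), (0.13430874049663544, 0.12816403806209564), 57.08395004272461)
((0.29068607091903687, -0.1854153871536255), (0.13470777869224548, 0.12785173952579498), 71.67697143554688)
[[0.20880000293254852, -0.22930000722408295], [0.3301999866962433, -0.2694999873638153], [0.3725000023841858, -0.14159999787807465], [0.25119999051094055, -0.10140000283718109]]
 blue only ((0.29068607091903687, -0.1854153871536255), (0.13470777869224548, 0.12785173952579498), 71.67697143554688)
```

View pics/crop.png

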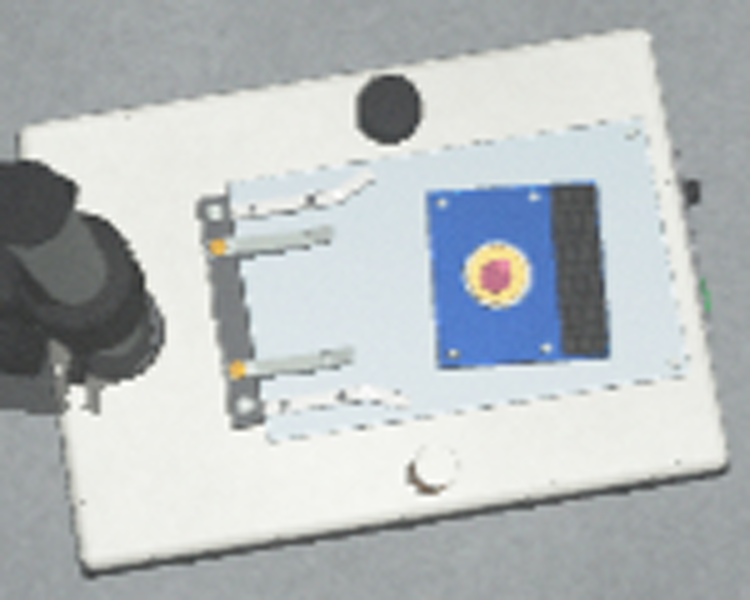

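The crop shows the stage carrier: blue plate with corners at crop (428,192), (438,367), (608,357) and (597,182), pad at the right and window at (497,273). The stop bar runs from (228,197) to (265,425) on its front edge, with clips at y≈240 and 360. The bench lookalikes measure 134 x 128 mm, so they are too large. Now I get precise poses.

```bash
cat >> h.py <<'E'
def box(c,m,x0,y0,x1,y1,z,off=(0,0)):
    k=np.zeros_like(m); k[y0:y1,x0:x1]=m[y0:y1,x0:x1]; k=cv2.morphologyEx(k,cv2.MORPH_CLOSE,np.ones((3,3)))
    n,l,s,_=cv2.connectedComponentsWithStats(k); i=1+np.argmax(s[1:,4]); P=np.argwhere(l==i)
    W=np.array([ray(c,u+a,v+b,z)[:2] for v,u in P for a in(-.5,.5) for b in(-.5,.5)],np.float32)
    # robust: PCA-free, rectangle of pixel squares
    return cv2.minAreaRect(W)
def carrier(c,x0=240,y0=150,x1=345,y1=205):
    hsv=cv2.cvtColor(c['image'],cv2.COLOR_RGB2HSV)
    m=cv2.inRange(hsv,(105,120,60),(125,255,255))
    return m,hsv
E
python3 - <<'E'
from h import *
c=dict(np.load('pics/top.npz')); im=c['image']; m,hsv=carrier(c)
crop=lambda u,v:((u+.5)/5-.5+220,(v+.5)/5-.5+125)
# by-eye corners from crop
def R(l,z): return np.array([ray(c,*crop(*p),z)[:2] for p in l])
C=R([(428,192),(438,367),(608,357),(597,182)],.042); print('carrier',C.round(4).tolist(),np.linalg.norm(np.roll(C,-1,0)-C,axis=1))
S=R([(228,197),(264,425)],.05); print('stopface',S.round(4).tolist(),np.linalg.norm(S[1]-S[0]))
B=R([(22,128),(645,30),(727,468),(88,573)],.032); print('base',B.round(4).tolist(),np.linalg.norm(np.roll(B,-1,0)-B,axis=1))
print('win',R([(497,274)],.043))
ang=lambda d:np.degrees(np.arctan2(d[1],d[0]))
print('carrier x ang', ang(C[0]-C[3]),ang(C[1]-C[2]),'from nose/tail', ang(C[0]-C[1])+90,ang(C[3]-C[2])+90)
print('base ang',ang(B[0]-B[1]),ang(B[3]-B[2]),'stop',ang(S[0]-S[1])+90)
# masks
P=cv2.inRange(hsv,(95,12,150),(118,60,255)); P[:]=P
pr=box(c,P,258,140,362,215,.034); print('plate',pr)
dark=cv2.inRange(hsv,(0,0,0),(179,120,110)); print('bar',box(c,dark,258,162,275,212,.05), 'pad',box(c,dark,325,155,348,202,.043))
print('blue',box(c,m,295,150,345,205,.042))
s=dict(np.load('pics/scene.npz'))
cv2.imwrite('pics/scrop.png',cv2.resize(s['image'][195:310,175:345],None,fx=4.5,fy=4.5,interpolation=cv2.INTER_CUBIC)[:,:,::-1])
E
```

```text
carrier [[0.6478, -0.0103], [0.5481, -0.0132], [0.5517, -0.1081], [0.6514, -0.1057]] [0.09978215 0.09503598 0.09978012 0.09546783]
stopface [[0.6456, 0.1023], [0.5167, 0.0844]] 0.13017802288229252
base [[0.6927, 0.2205], [0.7421, -0.1381], [0.489, -0.1738], [0.4376, 0.1846]] [0.3619972  0.2556986  0.36198469 0.25761707]
win [[ 0.59982039 -0.04763977]]
carrier x ang 92.16655544979383 92.17072682757288 from nose/tail 91.64085500505222 91.39284828901927
base ang 97.84908627209089 98.15273967682711 stop 97.90332193878541
plate ((0.5996053814888, -0.025705307722091675), (0.15219034254550934, 0.24327057600021362), 7.931491374969482)
bar ((0.5914686322212219, 0.09529396891593933), (0.0027883537113666534, 0.002839413471519947), 89.04816436767578) pad ((0.6016137599945068, -0.09381505101919174), (0.09844571352005005, 0.027072958648204803), 2.9642794132232666)
blue ((0.5996671915054321, -0.050839800387620926), (0.10182169824838638, 0.07866449654102325), 2.602461099624634)
```

View pics/scrop.png

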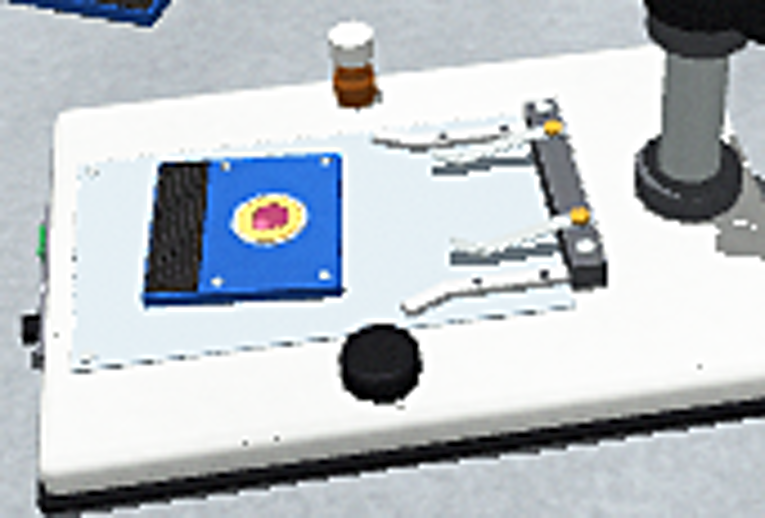

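The scene crop agrees: carrier nose edge at crop (342,155)-(342,292), clips at (490,160) and (505,240), jar at (352,65) and cap at (382,362), both clear of the path. I place the stop at (0.581, 0.093) with yaw 98°, and the pad at (0.601, -0.0935) with yaw about 92.3°. Going above the pad now.

{"fn": "servo_tool", "kwargs": {
  "motion": [
    [0.2,3,3,0,5],
    [0.4,6.5,6,0,10],
    [0.45,10,9.5,0,16],
    [0.45,13.5,13,0,22],
    [0.45,17,16,0,28],
    [0.45,20.5,19.5,0,34],
    [0.45,24,22.5,0,40],
    [0.45,27.5,26,-2,46],
    [0.45,31,29,-4,52],
    [0.45,34.5,32.5,-6,58],
    [0.45,38,35.5,-8,64],
    [0.45,41.5,39,-9,70],
    [0.45,45,42,-10,75],
    [0.45,47.2,44.1,-11,78.6],
    [0.45,47.2,44.1,-13,78.6],
    [0.45,47.2,44.1,-13,78.6],
    [0.45,47.2,44.1,-13,78.6]
  ]
}}

```text
time_s: 2.22
ee_pos: [0.6015, -0.0938, 0.2753]
eef_rot: [3.141, 0.0, 1.609]
force: [0.0, -0.5, 1.5]
grip_width: 0.0515
grip_force: 0.0
```

```bash
python3 - <<'E'
from h import *
o=ctrl.get_obs(); print({k:np.round(v,4) for k,v in o.items()})
c=snap('top','t2'); s=snap('scene','s2')
a=cv2.resize(s['image'][150:310,165:345],None,fx=3.3,fy=3.3,interpolation=cv2.INTER_CUBIC)[:,:,::-1]
cv2.imwrite('pics/s2c.png',a)
E
```

```text
{'time_s': np.float64(2.225), 'qpos': array([-0.2149,  0.5573,  1.4714,  0.    ,  1.1125, -0.2532]), 'joint_vel': array([-0.0027, -0.0112, -0.0039,  0.0003, -0.0028, -0.0003]), 'tau': array([ 3.41200e-01, -6.24893e+01, -3.12347e+01,  6.61000e-02,
        2.37000e-02, -5.00000e-04]), 'ee_pos': array([ 0.6015, -0.0938,  0.2753]), 'eef_rot': array([3.1411e+00, 1.0000e-04, 1.6091e+00]), 'force': array([ 0.0424, -0.4958,  1.5437]), 'moment': array([-0.0763, -0.0993,  0.0106]), 'grip_force': np.float64(0.0), 'grip_width': np.float64(0.0515)}
```

View pics/s2c.png

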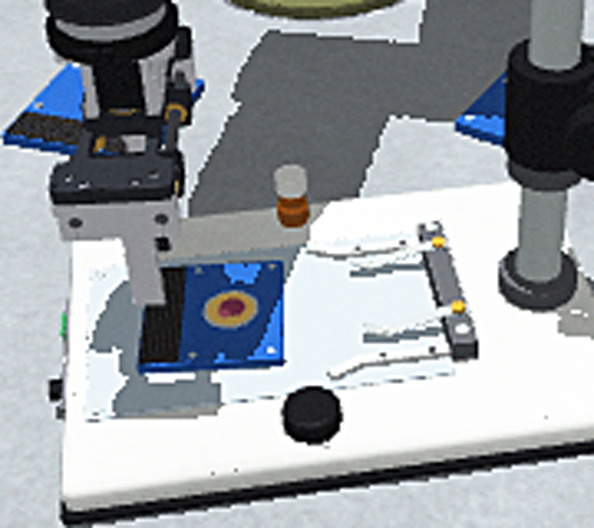

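The tips hang about 33 mm over the pad (near tip at crop (148,303), pad around (165,325)), clear of the window. Descending to touch.

{"fn": "servo_tool", "kwargs": {
  "motion": [
    [0.45,0,0,-1,0],
    [0.45,0,0,-2,0],
    [0.45,0,0,-2.7,0],
    [0.45,0,0,-3,0],
    [0.45,0,0,-3.1,0],
    [0.45,0,0,-3.2,0],
    [0.45,0,0,-3.3,0],
    [0.45,0,0,-3.4,0],
    [0.45,0,0,-3.4,0]
  ]
}}

```text
time_s: 3.45
ee_pos: [0.6019, -0.0936, 0.2425]
eef_rot: [3.139, 0.001, 1.61]
force: [-2.4, 0.4, 12.2]
grip_width: 0.0515
grip_force: 6.3
```

{"fn": "servo_tool", "kwargs": {
  "motion": [
    [0.45,0,0,-0.1,0],
    [0.45,0,0,-0.2,0],
    [0.45,0,0,-0.2,0]
  ]
}}

```text
time_s: 3.82
ee_pos: [0.6023, -0.0936, 0.2423]
eef_rot: [3.136, 0.002, 1.61]
force: [-4.1, 1.6, 26.9]
grip_width: 0.0519
grip_force: 13.6
```

About 25 N pressed. Square it up and slide to just before the mouth.

{"fn": "servo_tool", "kwargs": {
  "motion": [
    [0.45,0.02,0.2,0,0.5],
    [0.45,0.05,0.5,0,1.2],
    [0.45,0.08,0.8,0,2],
    [0.45,0.1,1.2,0,2.8],
    [0.45,0.1,1.6,0,3.6],
    [0.45,0.1,2,0,4.4],
    [0.45,0.1,2.4,0,5.1],
    [0.45,0.1,2.8,0,5.7],
    [0.45,0.1,3.0,0,5.7],
    [0.45,0.1,3.0,0,5.7]
  ]
}}

```text
time_s: 5.08
ee_pos: [0.6036, -0.064, 0.2423]
eef_rot: [3.135, 0.003, 1.709]
force: [-0.6, -2.8, 23.9]
grip_width: 0.0517
grip_force: 12.1
```

```bash
python3 - <<'E'
from h import *
o=ctrl.get_obs(); print(o['ee_pos'],o['force'],o['moment'])
c=snap('top','t3')
cv2.imwrite('pics/t3c.png',cv2.resize(c['image'][125:245,220:370],None,fx=5,fy=5,interpolation=cv2.INTER_CUBIC)[:,:,::-1])
E
```

```text
[ 0.60357038 -0.06395703  0.24233208] [-0.56912887 -2.75711818 23.88889367] [-0.70368265  0.53335192  0.06381982]
```

View pics/t3c.png

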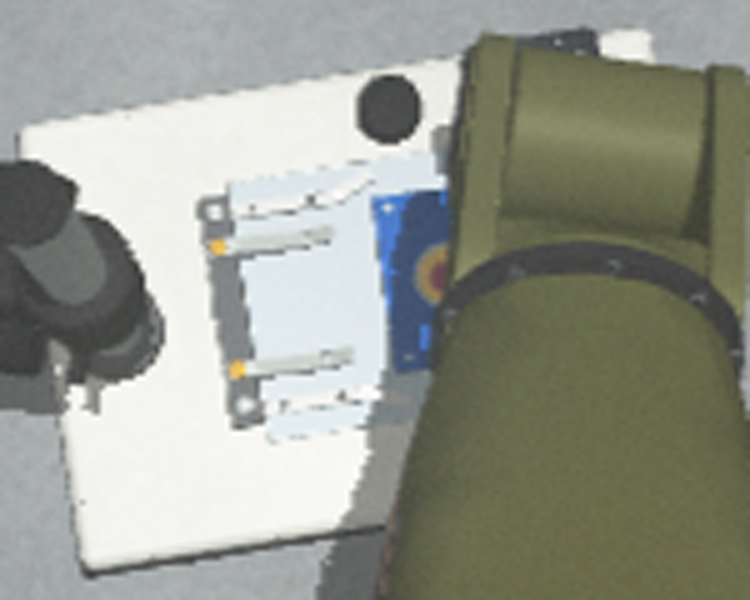

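The nose edge runs from crop (374,197) to about (396,372), still clear of the mouth. Checking against the stop line.

```bash
python3 - <<'E'
from h import *
c=dict(np.load('pics/t3.npz'))
crop=lambda u,v:((u+.5)/5-.5+220,(v+.5)/5-.5+125)
R=lambda l,z:np.array([ray(c,*crop(*p),z)[:2] for p in l])
N=R([(374,197),(396,372)],.042); S=R([(228,197),(264,425)],.05)
ang=lambda d:np.degrees(np.arctan2(d[1],d[0]))+90
print(N,np.linalg.norm(N[0]-N[1]),ang(N[0]-N[1]),ang(S[0]-S[1]))
a=np.radians(97.95); E=np.array([[np.cos(a),np.sin(a)],[-np.sin(a),np.cos(a)]])
print('nose in stop',E@(N.mean(0)-S.mean(0)), E@(N-S.mean(0)).T)
G=R([(245,212),(310,201),(278,405),(345,395)],.039); print('guides',(E@(G-S.mean(0)).T).T)
K=R([(217,246),(330,234),(237,369),(352,355)],.05); print('clips',(E@(K-S.mean(0)).T).T)
# subpixel nose edge columns per row from blue-ness
im=c['image'].astype(float); 
for v in range(164,200,3):
    r=im[v,285:312,0]; t=(r.max()+r.min())/2; i=np.argmax(r<110); print(v,285+i-1+(r[i-1]-110)/(r[i-1]-r[i]+1e-9),end='; ')
E
```

```text
[[0.64560126 0.02020292]
 [0.54573726 0.01033243]] 0.10035061454591952 95.644742596753 97.90332193878541
nose in stop [-0.07929603 -0.00359578] [[-0.08131426 -0.0772778 ]
 [-0.05373048  0.04653892]]
guides [[-0.00807902 -0.05756894]
 [-0.045389   -0.05792959]
 [-0.00928938  0.05400848]
 [-0.04718305  0.05441634]]
clips [[ 0.01031274 -0.0384889 ]
 [-0.05311714 -0.03510104]
 [ 0.00997659  0.03183721]
 [-0.0542618   0.03427426]]
164 297.2258064516056; 167 294.7812499999878; 170 295.4464285714206; 173 295.4642857142774; 176 295.6101694915151; 179 296.4074074073999; 182 296.5172413793014; 185 297.39999999999384; 188 297.44776119402314; 191 297.5428571428494; 194 297.7246376811489; 197 297.8181818181669;
```

```bash
python3 - <<'E'
from h import *
def edge(f,z,v0,v1,u0,u1,thr,ch=0,first=True):
    c=dict(np.load(f'pics/{f}.npz')); g=c['image'][:,:,ch].astype(float); L=[]
    for v in range(v0,v1):
        r=g[v,u0:u1]; i=np.argmax(r<thr) if first else len(r)-np.argmax(r[::-1]<thr)
        a,b=r[i-1],r[i]; u=u0+i-1+(a-thr)/(a-b+1e-9); L.append(ray(c,u,v,z)[:2])
    L=np.array(L); p=np.polyfit(L[:,0],L[:,1],1); e=L[:,1]-np.polyval(p,L[:,0]); k=abs(e)<2*e.std()+1e-4
    p=np.polyfit(L[k,0],L[k,1],1); return 90+np.degrees(np.arctan(p[0])), p, e.std()
print('nose t1',edge('top',.042,164,197,290,315,110)); print('nose t3',edge('t3',.042,167,198,285,305,110))
print('stop',edge('t3',.05,166,172,262,275,150,0,False),edge('t3',.05,177,196,262,272,150,0,False))
for f in('top','t3'):
    print(edge(f,.05,166,210,255,274,150))
E
```

```text
nose t1 (np.float64(92.524492676487), array([ 0.04408924, -0.03930373]), np.float64(0.0002910810841377003))
nose t3 (np.float64(94.67097991646173), array([ 0.08170507, -0.03317664]), np.float64(0.0006149543416787594))
stop (np.float64(105.13682288169791), array([ 0.2705103 , -0.07024398]), np.float64(0.0006834770800404164)) (np.float64(98.08124519013435), array([0.14198713, 0.01087116]), np.float64(0.0008565489879250925))
(np.float64(98.32932193001423), array([0.14640692, 0.02445037]), np.float64(0.008413039638707832))
(np.float64(98.28399646140065), array([0.14559898, 0.02452207]), np.float64(0.010324897337401258))
```

The carrier is about 3° short of square. Turn it on, then look again.

{"fn": "servo_tool", "kwargs": {
  "motion": [
    [0.45,0,0,-0.05,0.5],
    [0.45,0,0,-0.05,1.2],
    [0.45,0,0,-0.05,1.9],
    [0.45,0,0,-0.05,2.5],
    [0.45,0,0,-0.05,3],
    [0.45,0,0,-0.05,3],
    [0.45,0,0,-0.05,3]
  ]
}}

```text
time_s: 6.0
ee_pos: [0.6038, -0.0636, 0.2423]
eef_rot: [3.134, 0.003, 1.761]
force: [0.4, 2.4, 27.9]
grip_width: 0.0518
grip_force: 13.8
```

```bash
python3 - <<'E'
from h import *
c=snap('top','t4'); s=snap('scene','s4')
def edge(f,z,v0,v1,u0,u1,thr):
    c=dict(np.load(f'pics/{f}.npz')); g=c['image'][:,:,0].astype(float); L=[]
    for v in range(v0,v1):
        r=g[v,u0:u1]; i=np.argmax(r<thr); a,b=r[i-1],r[i]; L.append(ray(c,u0+i-1+(a-thr)/(a-b+1e-9),v,z)[:2])
    L=np.array(L); p=np.polyfit(L[:,0],L[:,1],1); return 90+np.degrees(np.arctan(p[0])),p
for f in('t3','t4'):print(edge(f,.042,167,197,285,305,110),edge(f,.042,167,197,285,305,80))
a=c['image'][150:215,255:320]; b=s['image'][195:300,195:325]
a=cv2.resize(a,(480,480),interpolation=cv2.INTER_CUBIC); cv2.imwrite('pics/t4c.png',a[:,:,::-1])
E
```

```text
(np.float64(94.859236678903), array([ 0.0850136 , -0.03522877])) (np.float64(92.71908337236923), array([ 0.04749262, -0.01543148]))
(np.float64(96.42002256965034), array([ 0.11252184, -0.05135853])) (np.float64(94.51410743641974), array([ 0.07894946, -0.03405444]))
```

View pics/t4c.png

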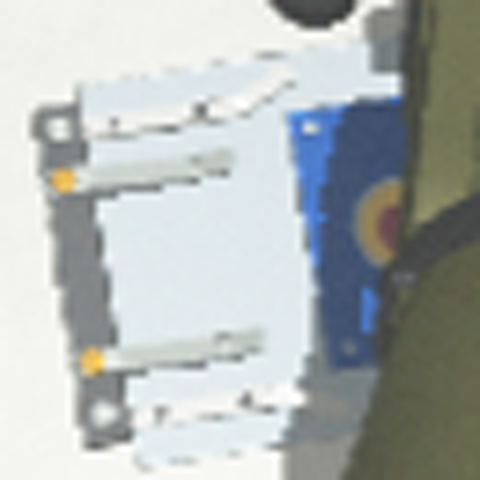

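The nose edge, crop (289,112) to (327,365), slopes 8.5°, against about 8.9° for the stop bar, so it is square. It sits about 1.5 mm toward the upper guide, so I trim that while sliding in.

{"fn": "servo_tool", "kwargs": {
  "motion": [
    [0.45,-0.06,0.2,0,0],
    [0.45,-0.12,0.5,0,0],
    [0.45,-0.18,0.8,0,0],
    [0.45,-0.23,1.1,0,0],
    [0.45,-0.28,1.4,0,0],
    [0.45,-0.33,1.7,0,0],
    [0.45,-0.38,2.0,0,0],
    [0.45,-0.42,2.3,0,0],
    [0.45,-0.46,2.6,0,0],
    [0.45,-0.5,2.9,0,0],
    [0.45,-0.54,3.2,0,0],
    [0.45,-0.54,3.2,0,0]
  ]
}}

```text
time_s: 7.6
ee_pos: [0.5984, -0.0322, 0.2423]
eef_rot: [3.134, 0.004, 1.762]
force: [-0.6, -6.7, 27.3]
grip_width: 0.0519
grip_force: 13.9
```

```bash
python3 - <<'E'
from h import *
print(ctrl.get_obs()['moment'])
c=snap('top','t5'); s=snap('scene','s5')
a=cv2.resize(c['image'][150:215,255:320],(390,390),interpolation=cv2.INTER_CUBIC); b=cv2.resize(s['image'][210:288,235:313],(390,390),interpolation=cv2.INTER_CUBIC)
cv2.imwrite('pics/t5c.png',np.hstack([a,b])[:,:,::-1])
E
```

```text
[-1.36934832  0.57781463  0.08692768]
```

View pics/t5c.png

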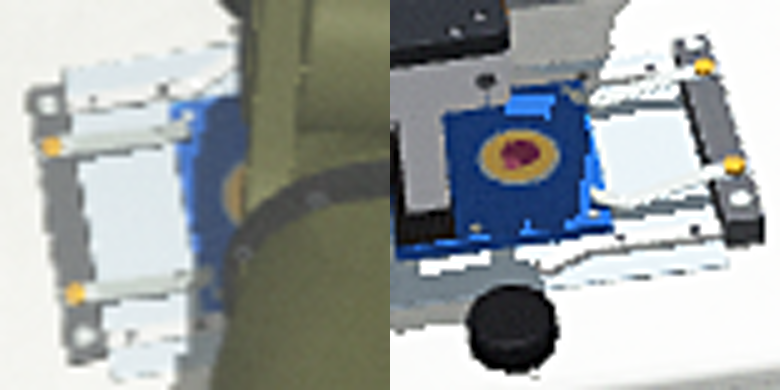

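Both lips are above the nose (left panel nose edge (170,103)–(198,310), right panel clip lips at (590,95) and (600,195)), and the carrier is between the guides. Continuing.

{"fn": "servo_tool", "kwargs": {
  "motion": [
    [0.45,-0.03,0.2,0,0],
    [0.45,-0.06,0.4,-0.02,0],
    [0.45,-0.09,0.65,-0.02,0],
    [0.45,-0.13,0.9,-0.02,0],
    [0.45,-0.16,1.15,-0.02,0],
    [0.45,-0.2,1.4,-0.02,0],
    [0.45,-0.23,1.65,-0.02,0],
    [0.45,-0.27,1.9,-0.02,0],
    [0.45,-0.3,2.15,-0.02,0],
    [0.45,-0.34,2.4,-0.02,0],
    [0.45,-0.37,2.65,-0.02,0],
    [0.45,-0.41,2.9,-0.02,0],
    [0.45,-0.45,3.2,-0.02,0],
    [0.45,-0.45,3.2,-0.02,0]
  ]
}}

```text
time_s: 9.45
ee_pos: [0.5939, -0.0002, 0.2423]
eef_rot: [3.134, 0.004, 1.762]
force: [-1.0, -6.8, 31.1]
grip_width: 0.0515
grip_force: 15.1
```

```bash
python3 - <<'E'
from h import *
print(ctrl.get_obs()['moment'])
c=snap('top','t6'); s=snap('scene','s6')
a=cv2.resize(c['image'][150:215,255:320],(390,390),interpolation=cv2.INTER_CUBIC); b=cv2.resize(s['image'][210:288,235:313],(390,390),interpolation=cv2.INTER_CUBIC)
cv2.imwrite('pics/t6c.png',np.hstack([a,b])[:,:,::-1])
E
```

```text
[-1.53629594  0.75083976  0.0834096 ]
```

View pics/t6c.png

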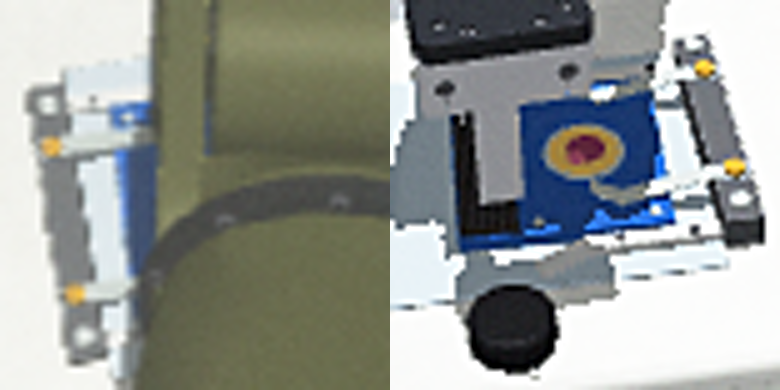

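The clips ride on the carrier and the nose is about 15 mm short of the bar (left panel nose edge (112,105), bar face about (80,105)). Finishing until the force rises.

{"fn": "servo_tool", "kwargs": {
  "motion": [
    [0.45,-0.03,0.2,0,0],
    [0.45,-0.06,0.4,0,0],
    [0.45,-0.08,0.6,0,0],
    [0.45,-0.11,0.8,0,0],
    [0.45,-0.14,1.0,0,0],
    [0.45,-0.17,1.2,0,0],
    [0.45,-0.17,1.2,0,0]
  ]
}}

```text
time_s: 10.42
ee_pos: [0.5922, 0.0117, 0.2423]
eef_rot: [3.134, 0.004, 1.762]
force: [-0.2, -8.5, 29.7]
grip_width: 0.0517
grip_force: 15.2
```

{"fn": "servo_tool", "kwargs": {
  "motion": [
    [0.45,-0.01,0.1,0,0],
    [0.45,-0.03,0.2,0,0],
    [0.45,-0.04,0.3,0,0],
    [0.45,-0.04,0.3,0,0]
  ]
}}

```text
time_s: 10.92
ee_pos: [0.5919, 0.0145, 0.2423]
eef_rot: [3.134, 0.004, 1.762]
force: [-0.1, -9.2, 30.8]
grip_width: 0.052
grip_force: 15.1
```

{"fn": "servo_tool", "kwargs": {
  "motion": [
    [0.45,-0.01,0.1,0,0],
    [0.45,-0.03,0.2,0,0],
    [0.45,-0.04,0.3,0,0],
    [0.45,-0.04,0.3,0,0]
  ]
}}

```text
time_s: 11.42
ee_pos: [0.5917, 0.0165, 0.2423]
eef_rot: [3.133, 0.006, 1.762]
force: [2.5, -18.6, 28.0]
grip_width: 0.0517
grip_force: 14.1
```

Against the bar (force jumps to 18.6 N). A touch more, then relax and lift off.

{"fn": "servo_tool", "kwargs": {
  "motion": [
    [0.45,-0.01,0.05,0,0],
    [0.45,-0.01,0.05,0,0],
    [0.45,0.0,-0.05,0,0],
    [0.45,0.0,-0.1,0,0],
    [0.45,0.0,-0.1,0.2,0],
    [0.45,0,-0.1,0.5,0],
    [0.45,0,-0.1,1.5,0],
    [0.45,0,-0.1,4,0],
    [0.45,0,-0.1,8,0],
    [0.45,-4,-5,10,0],
    [0.45,-8,-10,12,0],
    [0.45,-12,-15,12,0],
    [0.45,-16,-20,12,0],
    [0.45,-20,-25,12,0],
    [0.45,-24,-30,12,0],
    [0.45,-24,-35,12,0],
    [0.45,-24,-35,12,0]
  ]
}}

```text
time_s: 13.55
ee_pos: [0.349, -0.3341, 0.3581]
eef_rot: [-3.142, 0.0, 1.757]
force: [-0.5, 0.7, 0.1]
grip_width: 0.0518
grip_force: 0.0
```

```bash
python3 - <<'E'
from h import *
c=snap('top','t7'); s=snap('scene','s7')
a=cv2.resize(c['image'][150:215,255:320],(390,390),interpolation=cv2.INTER_CUBIC); b=cv2.resize(s['image'][210:288,235:313],(390,390),interpolation=cv2.INTER_CUBIC)
cv2.imwrite('pics/t7c.png',np.hstack([a,b])[:,:,::-1])
E
```

```text
(no output)
```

View pics/t7c.png

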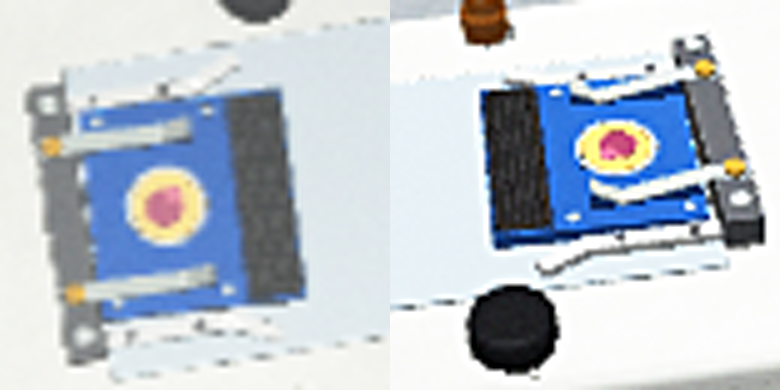

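The fingers are clear and both clips rest on the carrier, between the guides. There may be a thin pale sliver at the nose (left panel about (85,170)), so I check the gap and squareness in numbers.

```bash
python3 - <<'E'
from h import *
a=np.radians(97.95); E=np.array([[np.cos(a),np.sin(a)],[-np.sin(a),np.cos(a)]]); S=np.array([.5812,.0934])
for f in('t7','s7'):
    c=dict(np.load(f'pics/{f}.npz')); im=c['image']
    print(f,'x mm: rgb along line at z=.042')
    for y in(-.02,-.01,.01,.02):
        out=[]
        for x in np.arange(-.010,.0085,.0015):
            p=np.append(S+E.T@[x,y],.042 ); u,v=proj(c,p)
            out.append(tuple(int(t) for t in cv2.getRectSubPix(im,(1,1),(float(u),float(v)))[0,0]))
        print(y,out)
c=dict(np.load('pics/t7.npz')); hsv=cv2.cvtColor(c['image'],cv2.COLOR_RGB2HSV)
g=c['image'][:,:,0].astype(float); L=[]
for v in range(168,197):   # tail edge: from right, pale -> dark
    r=g[v,285:316][::-1]; i=np.argmax(r<140); u=315-(i-1+(r[i-1]-140)/(r[i-1]-r[i])); L.append(E@(ray(c,u,v,.042)[:2]-S))
L=np.array(L); p=np.polyfit(L[:,1],L[:,0],1); print('tail x',np.polyval(p,0),'yaw err deg',np.degrees(np.arctan(p[0])))
c1=dict(np.load('pics/top.npz')); g=c1['image'][:,:,0].astype(float); L=[]
E
```

```text
t7 x mm: rgb along line at z=.042
-0.02 [(83, 126, 203), (84, 126, 203), (86, 126, 202), (99, 135, 198), (118, 147, 191), (141, 162, 187), (166, 178, 184), (153, 160, 163), (135, 139, 141), (130, 134, 135), (127, 131, 131), (128, 131, 132), (129, 132, 133)]
-0.01 [(87, 129, 209), (87, 130, 209), (88, 129, 205), (90, 128, 197), (100, 130, 182), (117, 136, 161), (122, 133, 145), (117, 122, 127), (122, 125, 128), (128, 131, 133), (129, 132, 134), (128, 131, 134), (125, 129, 132)]
0.01 [(88, 130, 208), (84, 129, 207), (83, 129, 206), (91, 132, 204), (102, 138, 199), (121, 148, 189), (134, 153, 175), (136, 145, 152), (134, 139, 139), (131, 135, 135), (130, 133, 134), (129, 132, 135), (128, 132, 135)]
0.02 [(87, 130, 208), (87, 130, 209), (87, 132, 212), (88, 133, 213), (90, 132, 209), (93, 129, 192), (101, 117, 142), (113, 117, 119), (127, 131, 131), (132, 135, 136), (130, 133, 135), (129, 133, 134), (129, 132, 133)]
s7 x mm: rgb along line at z=.042
-0.02 [(76, 139, 228), (72, 135, 227), (60, 125, 226), (44, 113, 227), (101, 159, 236), (152, 190, 224), (149, 160, 163), (176, 180, 179), (190, 193, 193), (184, 191, 193), (180, 186, 190), (173, 176, 182), (169, 173, 172)]
-0.01 [(49, 120, 226), (50, 122, 227), (48, 121, 229), (46, 121, 233), (44, 125, 246), (58, 106, 177), (76, 73, 71), (49, 46, 41), (73, 73, 71), (143, 147, 154), (131, 133, 139), (122, 123, 130), (118, 119, 128)]
0.01 [(49, 120, 225), (48, 119, 224), (49, 119, 226), (48, 120, 229), (55, 130, 235), (94, 168, 251), (81, 120, 158), (45, 45, 42), (77, 77, 78), (105, 105, 109), (122, 124, 131), (122, 124, 130), (119, 123, 128)]
0.02 [(49, 121, 227), (52, 123, 228), (53, 125, 229), (53, 125, 231), (52, 128, 240), (51, 131, 246), (42, 77, 135), (42, 48, 64), (57, 54, 53), (95, 95, 97), (125, 128, 133), (123, 125, 129), (119, 122, 126)]
tail x -0.09808877378017462 yaw err deg 2.418135856127336
```

The right side of the nose stands off a little: yaw error is about 2.4° (0.042 rad) and the tail is 98.1 mm from the bar instead of 96. That is too near the limits, so I press again on the right half of the pad and push it square.

{"fn": "servo_tool", "kwargs": {
  "motion": [
    [0.79,3,4,0,-1],
    [0.79,6,8,0,-2],
    [0.79,9,12,0,-3],
    [0.79,12,16,0,-4],
    [0.79,15,20,0,-5],
    [0.79,18,24,0,-5],
    [0.79,21,28,0,-5],
    [0.79,24,32,0,-5],
    [0.79,26.6,34.6,-2,-5],
    [0.79,26.6,34.6,-6,-5],
    [0.79,26.6,34.6,-9,-5],
    [0.79,26.6,34.6,-10.6,-5],
    [0.79,26.6,34.6,-10.6,-5],
    [0.79,26.6,34.6,-10.6,-5]
  ]
}}

```text
time_s: 15.4
ee_pos: [0.6164, 0.0148, 0.2534]
eef_rot: [3.14, 0.0, 1.674]
force: [-0.2, 0.1, 0.0]
grip_width: 0.0193
grip_force: 0.0
```

{"fn": "servo_tool", "kwargs": {
  "motion": [
    [0.79,0,-0.25,-0.4,0],
    [0.79,0,-0.25,-0.8,0],
    [0.79,0,-0.25,-1.0,0],
    [0.79,0,-0.25,-1.1,0],
    [0.79,0,-0.25,-1.2,0],
    [0.79,0,-0.25,-1.3,0],
    [0.79,0,-0.25,-1.4,0],
    [0.79,0,-0.25,-1.4,0]
  ]
}}

```text
time_s: 16.4
ee_pos: [0.6168, 0.0121, 0.2422]
eef_rot: [3.137, 0.001, 1.675]
force: [-12.7, 0.4, 36.9]
grip_width: 0.02
grip_force: 18.3
```

{"fn": "servo_tool", "kwargs": {
  "motion": [
    [0.79,0,0,0.1,0],
    [0.79,0,0.1,0.1,0.7],
    [0.79,-0.03,0.2,0.1,1.4],
    [0.79,-0.05,0.3,0.1,2.1],
    [0.79,-0.07,0.4,0.1,2.8],
    [0.79,-0.07,0.4,0.1,2.8]
  ]
}}

```text
time_s: 17.15
ee_pos: [0.6166, 0.0153, 0.2424]
eef_rot: [3.134, 0.003, 1.723]
force: [2.8, -5.7, 20.6]
grip_width: 0.0197
grip_force: 10.5
```

{"fn": "servo_tool", "kwargs": {
  "motion": [
    [0.79,-0.01,0.1,-0.07,0.5],
    [0.79,-0.02,0.2,-0.07,1],
    [0.79,-0.03,0.3,-0.07,1.5],
    [0.79,-0.03,0.3,-0.07,1.5]
  ]
}}

```text
time_s: 17.65
ee_pos: [0.6165, 0.0167, 0.2423]
eef_rot: [3.134, 0.006, 1.749]
force: [0.6, -19.4, 26.1]
grip_width: 0.0198
grip_force: 13.1
```

Firm against the bar again. Relax, lift, clear, and measure.

{"fn": "servo_tool", "kwargs": {
  "motion": [
    [0.79,0,0.05,0,0],
    [0.79,0,0.05,0,0],
    [0.79,0,-0.05,0,0],
    [0.79,0.0,-0.15,0,0],
    [0.79,0.0,-0.15,0.2,0],
    [0.79,0,-0.15,0.5,0],
    [0.79,0,-0.15,1.5,0],
    [0.79,0,-0.15,4,0],
    [0.79,0,-0.15,8,0],
    [0.79,-4,-5,10,0],
    [0.79,-8,-10,12,0],
    [0.79,-12,-15,12,0],
    [0.79,-16,-20,12,0],
    [0.79,-20,-25,12,0],
    [0.79,-24,-30,12,0],
    [0.79,-26,-35,12,0],
    [0.79,-26,-35,12,0]
  ]
}}

```text
time_s: 19.77
ee_pos: [0.3534, -0.3334, 0.3585]
eef_rot: [-3.141, 0.0, 1.745]
force: [-0.0, 1.2, -0.9]
grip_width: 0.0198
grip_force: 0.0
```

```bash
cat > m.py <<'E'
from h import *
import sys
a=np.radians(97.95); E=np.array([[np.cos(a),np.sin(a)],[-np.sin(a),np.cos(a)]]); S=np.array([.5812,.0934])
f=sys.argv[1]
if len(sys.argv)>2: snap('top','t'+f); snap('scene','s'+f)
c=dict(np.load(f'pics/t{f}.npz'))
g=c['image'][:,:,0].astype(float); L=[]
for v in range(168,197):
    r=g[v,285:316][::-1]; i=np.argmax(r<140); u=315-(i-1+(r[i-1]-140)/(r[i-1]-r[i])); L.append(E@(ray(c,u,v,.042)[:2]-S))
L=np.array(L); p=np.polyfit(L[:,1],L[:,0],1); print(f,'tail x',np.polyval(p,0),'yaw short deg',np.degrees(np.arctan(p[0])), 'rms',np.std(L[:,0]-np.polyval(p,L[:,1])))
for n in 'ts':
    c=dict(np.load(f'pics/{n}{f}.npz'))
    for y in(-.02,-.01,.01,.02):
        print(n,y,[cv2.getRectSubPix(c['image'],(1,1),tuple(map(float,proj(c,np.append(S+E.T@[x,y],.042)))))[0,0].tolist() for x in np.arange(-.006,.0035,.0015)])
E
python3 m.py 7|head -1; python3 m.py 8 new
python3 - <<'E'
from m import *
E
```

```text
7 tail x -0.09808877378017462 yaw short deg 2.418135856127336 rms 0.0003741762884437271
8 tail x -0.09623223660388662 yaw short deg 0.18863649639637828 rms 0.0003402424481520787
t -0.02 [[84, 126, 200], [85, 126, 198], [88, 125, 188], [95, 120, 165], [108, 122, 148], [126, 133, 141], [133, 136, 136]]
t -0.01 [[86, 129, 209], [86, 127, 207], [87, 126, 199], [91, 124, 182], [103, 119, 144], [115, 120, 125], [124, 127, 129]]
t 0.01 [[85, 130, 208], [85, 131, 209], [93, 133, 208], [102, 135, 201], [119, 136, 167], [133, 138, 141], [130, 134, 137]]
t 0.02 [[89, 132, 211], [88, 129, 205], [86, 124, 198], [93, 117, 164], [100, 112, 131], [117, 124, 134], [130, 133, 137]]
s -0.02 [[54, 121, 226], [86, 145, 229], [156, 198, 238], [143, 195, 244], [159, 198, 237], [194, 195, 198], [184, 188, 189]]
s -0.01 [[50, 123, 227], [50, 123, 229], [51, 127, 236], [54, 139, 251], [42, 86, 145], [43, 41, 48], [118, 117, 121]]
s 0.01 [[50, 120, 226], [51, 120, 229], [49, 125, 237], [45, 113, 212], [37, 69, 127], [63, 73, 96], [99, 96, 94]]
s 0.02 [[50, 123, 229], [51, 123, 232], [49, 123, 236], [54, 134, 222], [58, 132, 182], [59, 77, 93], [83, 80, 80]]Traceback (most recent call last):
  File "<stdin>", line 1, in <module>
  File "m.py", line 4, in <module>
    f=sys.argv[1]
      ~~~~~~~~^^^
IndexError: list index out of range
```

Square within 0.2°, tail at 96.2 mm so the nose is on the bar, the pale sliver is gone, and the fingers are clear. Handing in.

```bash
python3 -c "from station import ctrl; print(ctrl.hand_in())"
```

```text
the job is handed in; nothing more can be done
None
```

The carrier is loaded and handed in: by camera its nose is against the stop bar and square to it within about 0.2°. It needed a second press on the pad, because the first left it about 2.4° askew. The fingers are clear; the hand-in returned no verdict.

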